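# Make the slicer safe: cover the blade, clamp the carriage and bolt it

## Task

Make the vegetable slicer safe to leave: lift the brush off its deck and lay it flat on the chopping board, loosen the bar-shaped clamp knob on the carriage and slide the carriage all the way home over the blade. With the carriage home, tighten the clamp knob firmly, and last of all push the bolt fully into the slot in the carriage. Do not turn the small round thickness dial, and leave the jar on the board, the pepper mill and the mug where they stand.

Things in the scene. Friction and masses are not known exactly. Their poses are not given: they have to be found in the camera images.
- slicer: White slicer fixed to the worktop, long along its y; origin on the worktop under mid-deck. Deck x -65..65, y -200..170, top 52 mm high; diagonal steel blade near y=+100; black handle on to y=290, 56 high. At y=+100 an arm for the bolt stands out on +x: x 65..195, y 79..121, 52 high, with two steel collars to 80 high (x 85..97, 170..186).
- carriage (a joint): Grey carriage block on the deck, 130 (x) by 90 (y) mm, top 90 mm above worktop. Value in m along slicer +y: 0 = away from the blade, centre at slicer y=-100; 0.200 = home at the end stop, centre at y=+100, over the blade. Locked while the clamp is tight, about 2 N when loose. A slot 19 wide, 45 deep in the middle of its +x side takes the bolt.
- carriage_mid (a point): Middle of the carriage's top face, 90 mm above the worktop (moves with the carriage; its axes are the slicer's). The clamp knob's axis is 15 mm to its -x side.
- clamp (a joint): Clamp knob on top of the carriage. Value in rad, growing clockwise seen from above: 0 = fully loose stop, the clamp bites from 1.0, 1.5 = tight stop. Stiff, about 0.15 to 0.3 N m.
- clamp_grip (a point): Point to grip the clamp knob, on its vertical axis, 121 mm above the worktop. The black bar grip is 62 mm long along this point's x, 16 mm thick along its y, and spans heights 100 to 133 mm; below it is a disc of 52 mm diameter.
- bolt (a joint): Steel barrel bolt beside the home position. Value in m: 0 = fully drawn back, 0.055 = fully in; it moves along the slicer's -x. It can enter the slot only when the carriage is home; a bolt pushed in early blocks the carriage.
- bolt_tab (a point): Top middle of the upright steel tab on the bolt, 124 mm above the worktop, axes as the slicer's. The tab is 14 mm thick (x), 22 mm wide (y) and stands from 72 to 124 mm. The rod below is 14 mm thick, axis 66 mm above the worktop.
- dial_mark (a point): White mark on the rim of the small round thickness dial (36 mm across, 18 high), which sits on the deck at slicer x=0, y=-178. Leave it alone.
- brush: Loose flat wooden counter brush lying on the deck in the carriage's way, 150 mm long along its x, 18 mm thick, 90 g. Origin: centre of the underside. Handle 22 mm wide from x=-75 to +23, head 44 mm wide from x=23 to 75. Balances near x=+12.
- board: Chopping board fixed on the worktop, 320 mm along its x, 220 mm along its y, 12 mm thick, with an arched handle at its +x end. Origin: centre of the underside.
- jar: Bystander: jar, 60 mm across, 110 high, standing on the chopping board near its -x end. Origins of all bystanders: centre of underside.
- mill: Bystander: wooden pepper mill, 54 mm across, 165 high, beyond the slicer.
- mug: Bystander: white mug, 76 mm across, 90 high, handle on its +y side, beyond the slicer.

How it is judged:
On the way, in this order (a step that is already met when the one before it is completed fails the run):
1. the clamp knob is loosened (below 0.85 rad) (value of joint clamp below 0.85 rad), for 0.1 s.
2. the carriage is home over the blade (within 6 mm of its stop) with the knob still loose (value of joint carriage above 0.194 m and value of joint clamp below 0.95 rad), for 0.1 s.
3. the clamp knob is tight again (above 1.2 rad) with the carriage home (value of joint carriage above 0.194 m and value of joint clamp above 1.2 rad), for 0.2 s.
4. the bolt is in the slot (at least 45 of 55 mm) with the carriage home and clamped (all of step 3 and value of joint bolt above 0.045 m), for 0.2 s.
At the end, for the whole second after the job is handed in: The carriage is home (within 6 mm of its stop), the clamp knob is tight (above 1.2 rad), the bolt is in by at least 45 mm, and the brush lies flat and still with its middle over the chopping board (all of step 4 and x of brush in the frame of board between -0.16 and 0.16 m and y of brush in the frame of board between -0.11 and 0.11 m and z of brush in the frame of board between 0.008 and 0.018 m and angle between brush's own z axis and vertical below 0.1 rad and linear speed of brush below 0.02 m/s); the robot touches nothing.
It fails at once if the jar, the pepper mill or the mug is moved more than 40 mm (distance of any of jar, mill, mug from where it was at the start of the episode above 0.04 m).
It fails at once if the thickness dial is turned (its mark moves more than 6 mm) (distance of dial_mark from where it was at the start of the episode above 0.006 m).
It also fails if it takes over 72 s, if anything falls off the work surface, if the arm or the gripper's body presses on something with over 40 N, if the wrist force passes 120 N, or if a joint passes its speed limit or range.

## Robot

A 6-joint arm with a two-finger parallel gripper is mounted at the origin on the work surface. World frame = base frame: x ahead of the robot, y to its left, z up, the work surface at z = 0. Lengths are in m, angles in rad, forces in N, time in s.
With the tool pointing down it reaches from about 0.4 to 0.825 m from the base axis. Payload 7 kg.
Tool frame: the origin (TCP) lies on the centre line of the jaws, within the pads' length; the fingertips stand 22 mm ahead of it and the grasp point (between the pads) lies 3 mm ahead of it; z points along the fingers, y is the line along which they close (so a half turn about z gives the same grasp; the last joint's range is limited). The gripper opens to 88 mm and grips with 3 to 60 N. Pads are 19 mm wide; open, the fingers measure 130 mm over their backs; the gripper's body (78 mm by 193 mm) begins 47 mm behind the grasp point.
Start: joints at [1.525, 0.359, 0.012, 0, -1.224, -0.288], TCP at [0.221, 0.638, 0.223] pointing down, gripper open.
Joint ranges: [-3.07, 3.07], [-1.43, 2.12], [-1.02, 1.25], [-3.03, 1.67], [-3.05, -0], [-3.03, 3.03]. Speed limits (rad/s): [2.39, 2.39, 3.01, 3.14, 3.14, 3.14].

## Interface

Orientations are given as [roll, pitch, yaw] about the fixed x, y, z axes, in that order (R = Rz(yaw) Ry(pitch) Rx(roll)).
In Python, from station import arm gives the robot as it stands.
- The arm moves only by the tool arm_command, never from a script. Its argument "series" is one flat list of numbers, 7 for each row, row after row: the turn, a rotation vector about the tool's x, y, z each as a share of 90 degrees, from -1 to 1, then the shift along the tool's x, y, z each as a share of 0.1 m, from -1 to 1, then the opening, from 0 (shut) to 1 (fully open). A call has 1 to 8 rows; each row is the pose to reach, as a shift and turn from the pose commanded when the call began, along the tool's axes at that moment; what a row does not reach only later rows make up. A row lasts 1/8 s, in which the tool goes at most 62.5 mm and 10.7 degrees, less where a joint would pass 70% of its speed; a pose out of reach is approached as far as the arm can. A call with a number of a shift or a turn outside -1 to 1 is refused whole. A call with a gripper value outside its range is refused whole. The fingers move at their own pace and stop on an object; "force" is the grip in N (left out, the last holds). Time passes only in rows, so rows that repeat a pose let the fingers close. It gives the time, the measured TCP pose, the force, the opening and the grip force at its end, in the units of the state.
- arm.get_state(): the state, without advancing time (a new reading comes with each control period).
- arm.grab_frame(name): name is "scene" or "top" or "wrist"; returns the picture (384x512x3 uint8, blue, green, red); there is no depth.
- arm.camera_model(name): a dict with "fovy" (degrees; the focal length in pixels is half the picture's height over the tangent of half this angle, whatever the lens; pixels are square), "cx", "cy" (the principal point, pixels), "D" ([k1, k2, p1, p2, k3] as OpenCV has them; the pictures are not rectified), "pose" (4x4, takes a point from camera to world coordinates). Camera axes: x right, y down, z forward; pixel columns grow to the right and rows downward; lengths in m; the calibration is good to about 2 mm. A picture is of the moment at which its call begins: read the wrist's pose just before it. camera_model takes no time and is no camera call; for the wrist camera it gives the pose at the moment of the call.
- arm.job_done(): hands the job in; it is judged then, once.
The state is a dict: "t": time; "q": joint angles; "qd": joint speeds; "joint_efforts": joint torques, N m; "eef_pos": TCP position; "ee_rot": TCP orientation; "force": force on the tool from outside, world axes, zero at the start; "moment": the same for the moment, N m; "width": finger opening in m; "gripper_force": force on a finger pad.
Only numpy, scipy, OpenCV 4.12 (cv2) and the standard library are available. Lean on these libraries where they do the work, as an engineer would, in place of code of your own. Each camera call takes 0.05 s, during which the arm holds its last target. There are 200 camera calls.

## Working session

There is one attempt and no reset: what is moved stays moved. The work goes in short steps, Python scripts to look and compute and a tool call to move; the robot and the scene stay as the last step left them, time stands still between calls to the robot, and variables do not carry over. Pictures are saved under pics/ and viewed, at most 10 in all, crops included, and the job is handed in when it is done.

Besides the shell and the picture viewer there is one more tool, called after "Emit:" as a command line: name --argument value ..., lists and objects as JSON in quotes. arm_command: Moves the arm, as the interface text tells. Its arguments: {"type":"object","properties":{"series":{"type":"array"},"force":{"type":"number"}},"required":["series"]}

```bash
mkdir -p pics; ls
python3 - <<'E'
from station import arm
import cv2, numpy as np
for n in("scene","top","wrist"):
    m=arm.camera_model(n); im=arm.grab_frame(n); cv2.imwrite(f"pics/{n}0.png",im); print(n,m["fovy"],m["cx"],m["cy"],m["D"],np.round(m["pose"],3).tolist())
s=arm.get_state(); print(s)
E
```

```text
pics
scene 55.32423267308361 253.62712785072773 193.79580996448158 [-0.06796256  0.          0.          0.          0.        ] [[0.699, 0.475, -0.534, 1.005], [0.715, -0.451, 0.535, -0.547], [0.014, -0.756, -0.655, 0.716], [0.0, 0.0, 0.0, 1.0]]
top 42.866896216218166 249.12618583543284 188.82106256747375 [-0.0676692  0.         0.         0.         0.       ] [[-0.026, -0.998, 0.055, 0.419], [-0.999, 0.025, -0.021, -0.06], [0.02, -0.055, -0.998, 1.405], [0.0, 0.0, 0.0, 1.0]]
wrist 65.27037158075424 253.54878114698005 188.67897013915538 [-0.00725687  0.          0.          0.          0.        ] [[-0.327, -0.903, -0.279, 0.297], [-0.945, 0.313, 0.095, 0.612], [0.001, 0.295, -0.955, 0.383], [0.0, 0.0, 0.0, 1.0]]
{'t': 0.15, 'q': array([ 1.52509037e+00,  3.59243053e-01,  1.12600038e-02, -2.79183810e-04,
       -1.22409568e+00, -2.88070240e-01]), 'qd': array([-0.00066958, -0.00254623,  0.00280844,  0.00106112, -0.00027467,
       -0.00099872]), 'joint_efforts': array([-7.68632035e-04, -5.83276391e+01,  2.93290275e+01,  7.00102910e+00,
        8.77228245e-03, -1.16879924e-04]), 'eef_pos': array([0.22105236, 0.63737344, 0.22261604]), 'ee_rot': array([ 3.14028852e+00, -1.12700496e-04, -3.33871157e-01]), 'force': array([-0.75938222,  0.84211157,  0.09445154]), 'moment': array([ 0.02351238, -0.00970965,  0.02750935]), 'gripper_force': 0.0, 'width': 0.08775626900828704}
```

View pics/top0.png

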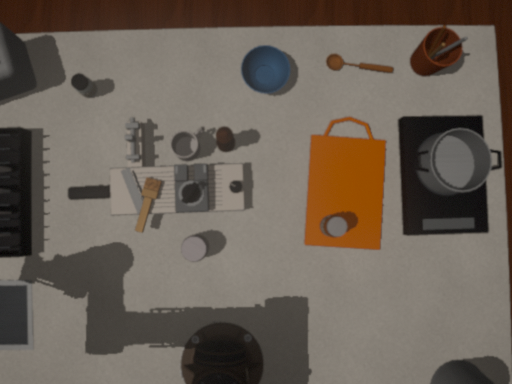

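View pics/scene0.png

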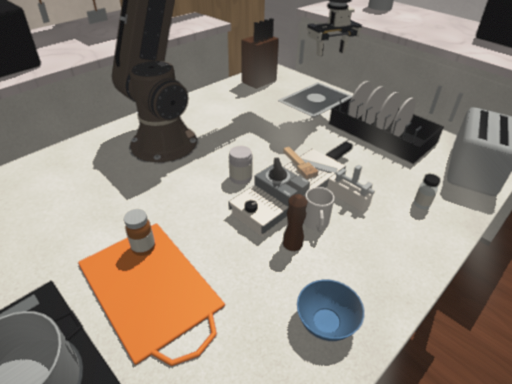

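The top view shows the slicer at about (110–245, 165–215) with its handle to the left (+y world). The carriage is at (192,188), the brush runs (152,180)→(140,230), the bolt is at (133,140) and the board at (345,190) with the jar at (336,226). An unlisted canister stands at (195,248). The scene view agrees.

```bash
cat > h.py <<'E'
from station import arm
import cv2, numpy as np
from scipy.spatial.transform import Rotation as R
def K(m):
    f=192/np.tan(np.radians(m["fovy"]/2)); return np.array([[f,0,m["cx"]],[0,f,m["cy"]],[0,0,1]])
def ray(m,p):
    u=cv2.undistortPoints(np.array(p,float).reshape(-1,1,2),K(m),np.array(m["D"]))[:,0]
    T=np.array(m["pose"]); return T[:3,3],np.c_[u,np.ones(len(u))]@T[:3,:3].T
def onz(m,p,z):
    o,d=ray(m,p); return o+d*((z-o[2])/d[:,2])[:,None]
def proj(m,P):
    T=np.linalg.inv(np.array(m["pose"])); r=cv2.Rodrigues(T[:3,:3])[0]
    return cv2.projectPoints(np.array(P,float).reshape(-1,1,3),r,T[:3,3],K(m),np.array(m["D"]))[0][:,0]
def tri(obs):  # [(m,p),...]
    A=np.zeros((3,3));b=np.zeros(3)
    for m,p in obs:
        o,d=ray(m,[p]); d=d[0]/np.linalg.norm(d[0]); Q=np.eye(3)-np.outer(d,d); A+=Q;b+=Q@o
    X=np.linalg.solve(A,b); return X
def rel(pos,yaw):
    """shares for a move from current commanded (approx measured, tool down) to pos, yaw"""
    s=arm.get_state(); Rt=R.from_euler('xyz',s["ee_rot"]); Rg=R.from_euler('xyz',[np.pi,0,yaw])
    return np.round((Rt.inv()*Rg).as_rotvec()/(np.pi/2),3),np.round(Rt.inv().apply(np.array(pos)-s["eef_pos"])/.1,3)
E
python3 - <<'E'
from h import *
t=cv2.imread("pics/top0.png"); s=cv2.imread("pics/scene0.png")
g=lambda im:np.clip(im*1.5,0,255).astype(np.uint8)
a=cv2.resize(g(t[120:260,60:260]),(800,560),interpolation=cv2.INTER_CUBIC)
cv2.imwrite("pics/c1.png",a)
m=arm.camera_model("top")
for n,p,z in [("handle end",(69,193),.05),("deckend",(244,187),.052),("deck corners",(111,168),.052),("",(112,214),.052),("",(244,164),.052),("",(243,210),.052),("carr",(192,188),.09),("bolt",(133,140),.1),("can",(195,248),.09),("mug",(186,145),.09),("mill",(226,138),.16),("jar",(336,226),.12),("brush",(152,180),.07),("",(140,230),.07),("board",(313,136),.012),("",(385,140),.012),("",(380,249),.012),("",(306,245),.012)]:
    print(n,np.round(onz(m,[p],z)[0],3))
E
```

```text
handle end [0.494 0.413 0.05 ]
deckend [ 0.499 -0.074  0.052]
deck corners [0.561 0.294 0.052]
 [0.433 0.293 0.052]
 [ 0.563 -0.076  0.052]
 [ 0.435 -0.07   0.052]
carr [0.497 0.066 0.09 ]
bolt [0.63  0.222 0.1  ]
can [0.336 0.061 0.09 ]
mug [0.614 0.08  0.09 ]
mill [ 0.62 -0.03  0.16]
jar [ 0.386 -0.313  0.12 ]
brush [0.523 0.177 0.07 ]
 [0.388 0.212 0.07 ]
board [ 0.644 -0.277  0.012]
 [ 0.628 -0.487  0.012]
 [ 0.314 -0.46   0.012]
 [ 0.332 -0.247  0.012]
```

View pics/c1.png

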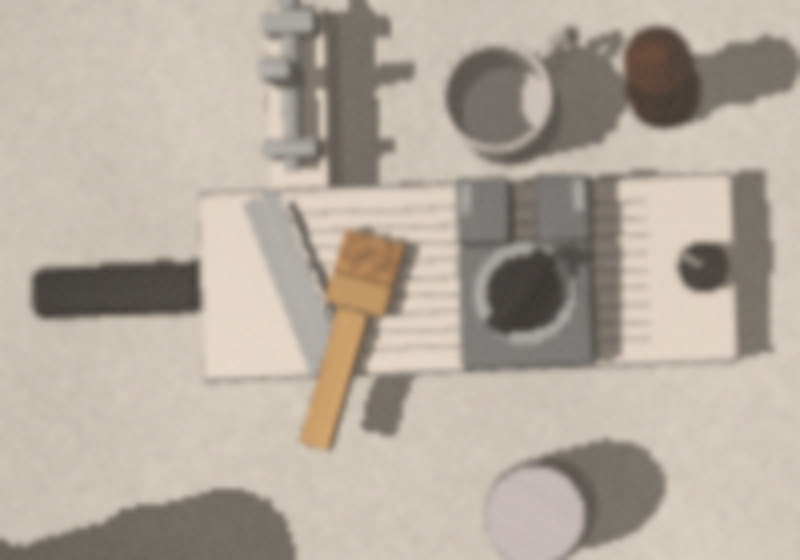

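The crop shows the bar knob near crop (535,290), pointing up-right, and the carriage part-way along. The dial is at (703,265) and the bolt tab at about (280,70). The brush handle points towards the robot. I'll move the wrist camera above the slicer.

Emit:
arm_command --series '[0,0,0,0.4,0.4,-0.08,1,0,0,0,0.8,0.8,-0.15,1]'

```text
t: 0.4
eef_pos: [0.2707, 0.5347, 0.2376]
ee_rot: [3.14, -0.0, -0.333]
force: [0.9, -0.3, 0.2]
width: 0.0879
gripper_force: 0.0
```

Emit:
arm_command --series '[0,0,0,0.4,0.4,-0.08,1,0,0,0,0.8,0.8,-0.15,1]'

```text
t: 0.65
eef_pos: [0.3204, 0.4323, 0.2535]
ee_rot: [3.141, -0.0, -0.333]
force: [0.9, -0.2, -0.5]
width: 0.0874
gripper_force: 0.0
```

Emit:
arm_command --series '[0,0,0,0.4,0.4,-0.08,1,0,0,0,0.8,0.8,-0.15,1]'

```text
t: 0.9
eef_pos: [0.3697, 0.3305, 0.2687]
ee_rot: [-3.141, -0.0, -0.333]
force: [1.2, 0.6, 0.6]
width: 0.0875
gripper_force: 0.0
```

Emit:
arm_command --series '[0,0,0,0.4,0.4,-0.08,1,0,0,0,0.8,0.8,-0.15,1]'

```text
t: 1.15
eef_pos: [0.419, 0.2288, 0.2838]
ee_rot: [-3.141, -0.0, -0.333]
force: [1.8, 1.4, -0.8]
width: 0.0876
gripper_force: 0.0
```

Emit:
arm_command --series '[0,0,0,0.4,0.4,-0.08,1,0,0,0,0.8,0.8,-0.15,1,0,0,0,0.8,0.8,-0.15,1]'

```text
t: 1.52
eef_pos: [0.4691, 0.1257, 0.2987]
ee_rot: [-3.142, -0.0, -0.339]
force: [-0.7, 0.5, -0.3]
width: 0.0879
gripper_force: 0.0
```

Run:
```python
from h import *
import pickle
m=arm.camera_model("wrist"); im=arm.grab_frame("wrist"); cv2.imwrite("pics/w1.png",im); pickle.dump(m,open("w1.pkl","wb"))
cv2.imwrite("pics/w1v.png",cv2.resize(np.clip(im*1.4,0,255).astype(np.uint8),(800,600),interpolation=cv2.INTER_CUBIC))
s=arm.get_state(); print(s["t"],s["eef_pos"],s["ee_rot"],s["q"],s["qd"])
```

```text
1.575 [0.46842854 0.1270637  0.29833921] [-3.14152904e+00  1.44870817e-04 -3.37664473e-01] [ 6.71004686e-01 -2.81678046e-03 -2.66400600e-01 -1.62082958e-04
 -1.30723590e+00  5.62169390e-01] [ 0.05013932  0.00109438 -0.00692026 -0.00487513  0.00276825 -0.01655054]
```

View pics/w1v.png

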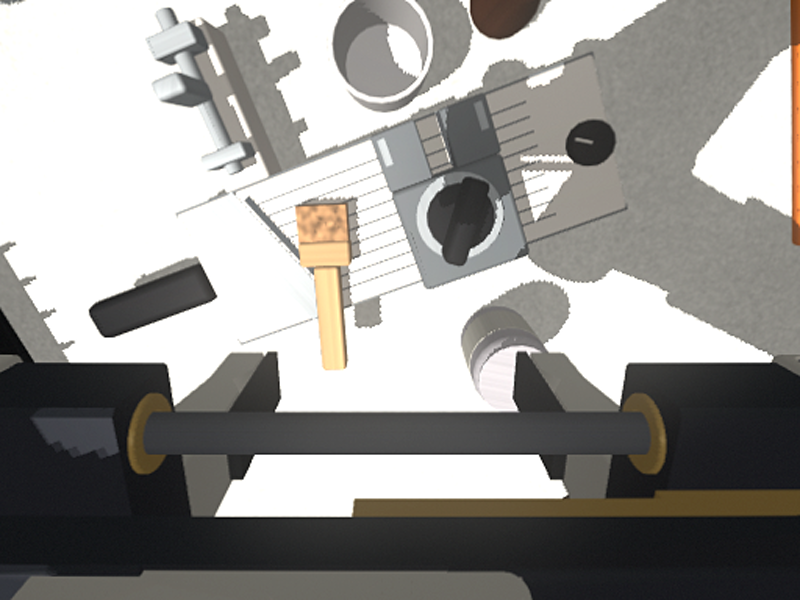

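The wrist view shows the bar knob from (475,183) to (455,262) in the 800 px view. The brush handle runs from (333,368) to (328,265), with the head out to (322,203). The bolt tab is at about (180,85), between collars at (185,38) and (225,157), and the dial is at (590,142).

Run:
```python
from h import *
import pickle
mw=pickle.load(open("w1.pkl","rb")); mt=arm.camera_model("top"); w=cv2.imread("pics/w1.png"); t=cv2.imread("pics/top0.png")
def brush(im,roi):
    x0,y0,x1,y1=roi; h=cv2.cvtColor(im[y0:y1,x0:x1],cv2.COLOR_BGR2HSV)
    k=((h[...,0]>5)&(h[...,0]<30)&(h[...,1]>80)&(h[...,2]>60)).astype(np.uint8)
    n,l,st,_=cv2.connectedComponentsWithStats(k); i=1+st[1:,4].argmax(); p=np.argwhere(l==i)[:,::-1]+[x0,y0]
    c=p.mean(0); a=np.linalg.svd(p-c,full_matrices=False)[2][0]; a*=np.sign(a[1]); u=(p-c)@a
    e=[p[u<u.min()+2].mean(0)+0,p[u>u.max()-2].mean(0)]; return len(p),np.array(e)+.0
nw,ew=brush(w,(170,110,250,245)); nt,et=brush(t,(130,170,170,240)); print(nw,ew,nt,et)
for i in range(2): print("brush end",tri([(mw,ew[i]),(mt,et[i])]), onz(mw,[ew[i]],.070),onz(mt,[et[i]],.070))
# knob bar: dark pixels around, local brightness
kw=np.array([(475,183),(455,262)])/1.5625; print("bar ends w",onz(mw,kw,.133)); kc=kw.mean(0); kt=(193.75,192.5)
print("bar c",onz(mw,[kc],.133),onz(mt,[kt],.133),tri([(mw,kc),(mt,kt)]))
tw=np.array((178,88))/1.5625; tt=(60+281/4,120+70/4); print("tab",tri([(mw,tw),(mt,tt)]),onz(mw,[tw],.124),onz(mt,[tt],.124))
deck=np.array([(594,53),(627,209),(177,214),(241,343)])/1.5625; print("deck",onz(mw,deck,.052))
car=np.array([(372,141),(485,94),(526,256),(428,288)])/1.5625; print("car",onz(mw,car,.09),onz(mw,car,.09).mean(0))
print("can top",onz(mw,np.array([(508,375)])/1.5625,.09),"tail of can t",onz(mt,[(195,248)],.09))
big=cv2.resize(np.clip(w[90:200,240:360].astype(float)*2.5,0,255).astype(np.uint8),None,fx=5,fy=5,interpolation=cv2.INTER_CUBIC); cv2.imwrite("pics/k1.png",big)
```

```text
2316 [[203.45762712 131.76271186]
 [213.64285714 234.78571429]] 580 [[153.53333333 179.76666667]
 [138.46666667 230.06666667]]
brush end [0.52476734 0.17606696 0.05900198] [[0.52548905 0.17515833 0.07      ]] [[0.5237164  0.17293686 0.07      ]]
brush end [0.38764266 0.21519732 0.07440446] [[0.38583061 0.21645129 0.07      ]] [[0.38755183 0.2161708  0.07      ]]
bar ends w [[0.50751151 0.05640819 0.133     ]
 [0.45944518 0.0855889  0.133     ]]
bar c [[0.48406827 0.07064263 0.133     ]] [[0.48301374 0.05782666 0.133     ]] [0.48157705 0.06429674 0.10405411]
tab [0.63390806 0.22630629 0.11370363] [[0.63059003 0.22293738 0.124     ]] [[0.63289001 0.22361742 0.124     ]]
deck [[ 0.56299397 -0.07141363  0.052     ]
 [ 0.43371495 -0.072024    0.052     ]
 [ 0.55874824  0.29644259  0.052     ]
 [ 0.43036062  0.29521258  0.052     ]]
car [[0.55766716 0.11481151 0.09      ]
 [0.56096732 0.02567742 0.09      ]
 [0.43391322 0.02828012 0.09      ]
 [0.43458994 0.1111529  0.09      ]] [0.49678441 0.06998049 0.09      ]
can top [[0.33635466 0.07005848 0.09      ]] tail of can t [[0.33647209 0.0614973  0.09      ]]
```

View pics/k1.png

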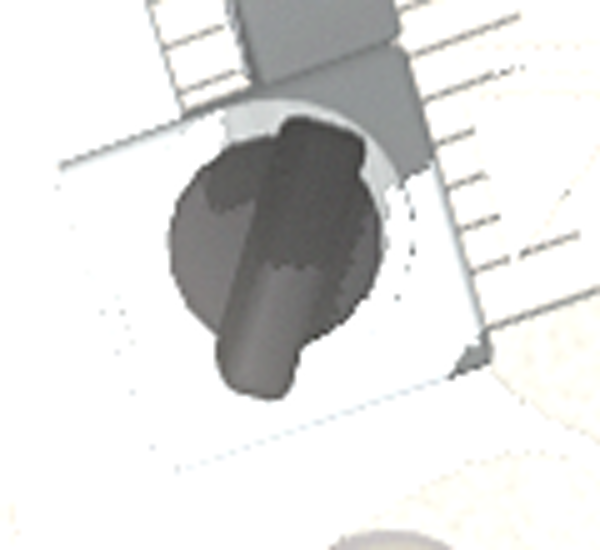

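The close-up shows the bar's top face centred near crop (287,267), with its long edges sloping about 0.295 px/px. Working out the grasp moves now.

Run:
```python
from h import *
import pickle
mw=pickle.load(open("w1.pkl","rb"))
for a,b in [((270,170),(217,350)),((362,165),(295,390))]:
    p=onz(mw,np.array([a,b])/5.+[240,90],.133); d=p[0]-p[1]; print(p, np.arctan2(d[1],d[0]))
s=arm.get_state(); print(s["eef_pos"],s["ee_rot"])
for y in(-.6,): print(rel((.482,.070,.200),y))
```

```text
[[0.50416946 0.0685474  0.133     ]
 [0.47063468 0.09115031 0.133     ]] -0.5930718887823301
[[0.49865858 0.04968812 0.133     ]
 [0.45620763 0.07748189 0.133     ]] -0.5796908859339782
[0.46842854 0.1270637  0.29833921] [-3.14152904e+00  1.44870817e-04 -3.37664473e-01]
(array([-0.   ,  0.   ,  0.167]), array([0.317, 0.494, 0.983]))
```

Emit:
arm_command --series '[0,0,0.08,0.16,0.25,0.5,0.6,0,0,0.16,0.32,0.49,0.98,0.6,0,0,0.16,0.32,0.49,0.98,0.6]'

```text
t: 1.95
eef_pos: [0.4796, 0.0706, 0.1966]
ee_rot: [3.135, 0.004, -0.587]
force: [-0.6, -0.7, 1.2]
width: 0.0628
gripper_force: 0.0
```

Run:
```python
from h import *
import pickle
m=arm.camera_model("wrist"); im=arm.grab_frame("wrist"); cv2.imwrite("pics/w2.png",im); pickle.dump(m,open("w2.pkl","wb"))
cv2.imwrite("pics/w2v.png",cv2.resize(np.clip(im*1.6,0,255).astype(np.uint8),(800,600),interpolation=cv2.INTER_CUBIC))
s=arm.get_state(); print(s["t"],s["eef_pos"],s["ee_rot"],s["width"])
print(proj(m,[(.482,.0715,.133),(.482+.0257,.0715-.0171,.133),(.482-.0257,.0715+.0171,.133)])*1.5625, rel((.482,.071,.124),-.585))
```

```text
2.0 [0.48129087 0.07182613 0.1990618 ] [ 3.13850336e+00  1.45900507e-03 -5.84535275e-01] 0.059384391572713885
[[393.40824566 312.01313057]
 [393.31873521 252.26676444]
 [393.49162702 367.27727366]] (array([0.002, 0.001, 0.   ]), array([0.012, 0.001, 0.751]))
```

View pics/w2v.png

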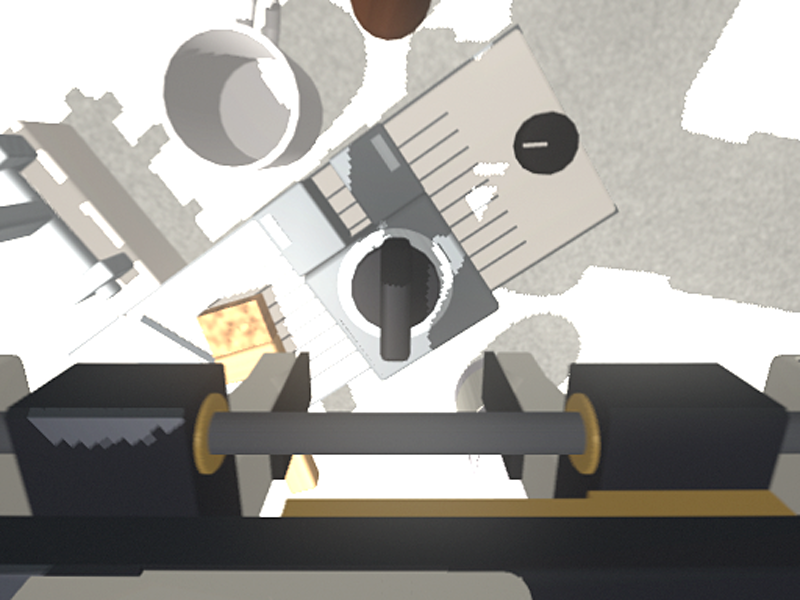

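The wrist view shows the bar upright and centred at column 396, as predicted within 2–3 mm. I'll descend and grip.

Emit:
arm_command --series '[0,0,0,0.03,0,0.4,0.6,0,0,0,0.03,0,0.75,0.6,0,0,0,0.03,0,0.75,0.6,0,0,0,0.03,0,0.75,0,0,0,0,0.03,0,0.75,0,0,0,0,0.03,0,0.75,0,0,0,0,0.03,0,0.75,0]' --force 55

```text
t: 2.88
eef_pos: [0.4842, 0.0694, 0.126]
ee_rot: [3.14, -0.0, -0.585]
force: [-4.9, -12.8, 9.9]
width: 0.0181
gripper_force: 6.4
```

Run:
```python
from h import *
s=arm.get_state(); print({k:np.round(v,3) for k,v in s.items()})
```

```text
{'t': np.float64(2.875), 'q': array([ 0.546,  0.144, -0.524,  0.001, -0.904,  0.439]), 'qd': array([-0.011, -0.003, -0.022,  0.028, -0.055, -0.001]), 'joint_efforts': array([ 5.3190e+00, -3.3396e+01,  2.7976e+01,  3.2940e+00,  4.0370e+00,
       -1.9000e-02]), 'eef_pos': array([0.484, 0.069, 0.126]), 'ee_rot': array([ 3.14 , -0.   , -0.585]), 'force': array([ -4.909, -12.79 ,   9.911]), 'moment': array([-4.621,  1.914,  0.033]), 'gripper_force': np.float64(6.378), 'width': np.float64(0.018)}
```

Emit:
arm_command --series '[0,0,0,0,0.02,0,0,0,0,0,0,0.02,0,0]'

```text
t: 3.12
eef_pos: [0.4835, 0.068, 0.126]
ee_rot: [3.141, -0.0, -0.585]
force: [-1.7, -3.2, 5.9]
width: 0.0141
gripper_force: 55.0
```

Emit:
arm_command --series '[0,0,-0.08,0,0,0,0,0,0,-0.16,0,0,0,0,0,0,-0.24,0,0,0,0,0,0,-0.24,0,0,0,0]'

```text
t: 3.62
eef_pos: [0.4836, 0.0684, 0.1257]
ee_rot: [3.141, -0.0, -0.209]
force: [-2.2, -1.1, 6.3]
width: 0.0141
gripper_force: 55.0
```

Run:
```python
from h import *
s=arm.get_state(); print({k:np.round(s[k],3) for k in("t","eef_pos","ee_rot","force","moment","width","gripper_force")})
```

```text
{'t': np.float64(3.625), 'eef_pos': array([0.484, 0.068, 0.126]), 'ee_rot': array([ 3.141, -0.   , -0.209]), 'force': array([-2.182, -1.137,  6.341]), 'moment': array([-0.674,  0.835,  0.003]), 'width': np.float64(0.014), 'gripper_force': np.float64(54.998)}
```

Emit:
arm_command --series '[0,0,-0.1,0,0,0,0,0,0,-0.2,0,0,0,0,0,0,-0.3,0,0,0,0,0,0,-0.4,0,0,0,0,0,0,-0.48,0,0,0,0]'

```text
t: 4.25
eef_pos: [0.4836, 0.069, 0.1257]
ee_rot: [-3.141, -0.0, 0.547]
force: [-4.5, 1.3, 6.6]
width: 0.0147
gripper_force: 55.1
```

Run:
```python
from h import *
s=arm.get_state(); print({k:np.round(s[k],3) for k in("t","q","eef_pos","ee_rot","force","moment","width","gripper_force")})
im=arm.grab_frame("wrist"); cv2.imwrite("pics/w3v.png",cv2.resize(np.clip(im*1.6,0,255).astype(np.uint8),(800,600)))
```

```text
{'t': np.float64(4.25), 'q': array([ 5.450e-01,  1.420e-01, -5.260e-01, -1.000e-03, -9.020e-01,
        1.573e+00]), 'eef_pos': array([0.484, 0.069, 0.126]), 'ee_rot': array([-3.141, -0.   ,  0.547]), 'force': array([-4.456,  1.312,  6.555]), 'moment': array([ 0.502,  1.401, -0.141]), 'width': np.float64(0.015), 'gripper_force': np.float64(55.091)}
```

View pics/w3v.png

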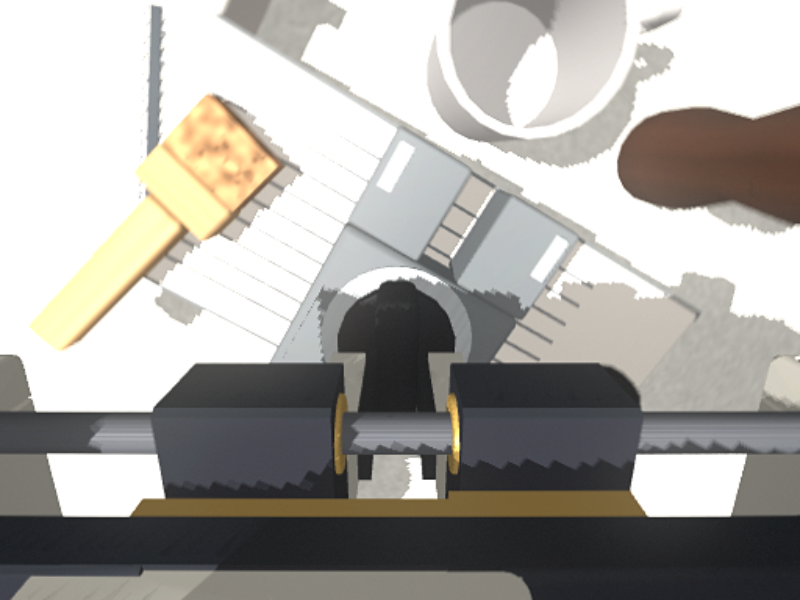

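The bar turned with the gripper, so the knob is loosened by about 1.13 rad. The brush is untouched, with its head at (210,165). I'll draw the carriage back a little for clearance, then release and rise.

Emit:
arm_command --series '[0,0,0,-0.08,0.13,0,0,0,0,0,-0.16,0.26,0,0,0,0,0,-0.16,0.26,0,0]'

```text
t: 4.68
eef_pos: [0.4838, 0.0374, 0.1257]
ee_rot: [3.141, -0.001, 0.543]
force: [-0.8, -1.2, 4.4]
width: 0.0148
gripper_force: 55.0
```

Emit:
arm_command --series '[0,0,0,0,0,0,0.6,0,0,0,0,0,0,0.6,0,0,0,0,0,0,0.6,0,0,0,0,0,-0.4,0.8,0,0,0,0,0,-0.8,0.9,0,0,0,0,0,-0.8,0.9]'

```text
t: 5.42
eef_pos: [0.4853, 0.039, 0.2083]
ee_rot: [3.141, -0.006, 0.546]
force: [-0.1, 0.1, -0.1]
width: 0.069
gripper_force: 0.0
```

Run:
```python
from h import *
s=arm.get_state(); print({k:np.round(s[k],3) for k in("t","q","eef_pos","ee_rot","force","moment","width","gripper_force")})
print(rel((.4604,.1944,.16),-.287))
```

```text
{'t': np.float64(5.425), 'q': array([ 4.860e-01,  5.300e-02, -4.180e-01,  1.000e-03, -1.095e+00,
        1.631e+00]), 'eef_pos': array([0.485, 0.039, 0.208]), 'ee_rot': array([ 3.141, -0.006,  0.546]), 'force': array([-0.099,  0.148, -0.072]), 'moment': array([-0.059,  0.011, -0.008]), 'width': np.float64(0.069), 'gripper_force': np.float64(0.0)}
(array([-0.001, -0.004,  0.531]), array([ 0.592, -1.458,  0.485]))
```

Emit:
arm_command --series '[0,0,0.11,0.12,-0.3,0,0.7,0,0,0.22,0.24,-0.6,0,0.6,0,0,0.33,0.36,-0.9,0,0.6,0,0,0.44,0.4,-1,0,0.6,0,0,0.53,0.4,-1,0,0.6]'

```text
t: 6.05
eef_pos: [0.4651, 0.1452, 0.2043]
ee_rot: [3.141, 0.001, -0.29]
force: [0.2, -0.5, -0.4]
width: 0.0526
gripper_force: 0.0
```

Run:
```python
from h import *
import pickle
s=arm.get_state(); print(s["eef_pos"],s["ee_rot"])
m=arm.camera_model("wrist"); im=arm.grab_frame("wrist"); cv2.imwrite("pics/w4.png",im)
h=cv2.cvtColor(im,cv2.COLOR_BGR2HSV); k=((h[...,0]>5)&(h[...,0]<30)&(h[...,1]>80)&(h[...,2]>60)).astype(np.uint8); k[228:]=0
n,l,st,_=cv2.connectedComponentsWithStats(k); i=1+st[1:,4].argmax(); print(st[i])
p=np.argwhere(l==i)[:,::-1]; P=onz(m,p,.070)[:,:2]; c=P.mean(0); a=np.linalg.svd(P-c,full_matrices=False)[2][0]; a*=np.sign(a[0]); nrm=np.array([-a[1],a[0]])
# handle only: section widths along axis from head end
u=(P-c)@a; v=(P-c)@nrm; print("axis",np.arctan2(a[1],a[0]),"len",np.ptp(u),"head end",c+a*u.max())
for d in np.arange(.005,.15,.012):
    q=v[np.abs(u-(u.max()-d))<.003]
    if len(q): print(round(d,3),"w",round(np.ptp(q),4),"mid",np.round(c+a*(u.max()-d)+nrm*(q.max()+q.min())/2,4))
```

```text
[0.46506927 0.14522486 0.20429279] [ 3.14058654e+00  1.07462784e-03 -2.90371314e-01]
[ 189  127   44  101 3209]
axis -0.3029475103556601 len 0.10549879425528694 head end [0.52691629 0.17196167]
0.005 w 0.0411 mid [0.5221 0.1734]
0.017 w 0.0415 mid [0.5108 0.1773]
0.029 w 0.042 mid [0.4991 0.1803]
0.041 w 0.0425 mid [0.4878 0.1842]
0.053 w 0.0407 mid [0.4764 0.188 ]
0.065 w 0.0218 mid [0.4649 0.1915]
0.077 w 0.021 mid [0.4534 0.1949]
0.089 w 0.0213 mid [0.4421 0.1988]
0.101 w 0.0214 mid [0.4307 0.2027]
```

Run:
```python
from h import *
print(rel((.462,.1924,.125),-.305))
```

```text
(array([0.001, 0.001, 0.005]), array([-0.168, -0.446,  0.793]))
```

Emit:
arm_command --series '[0,0,0.01,-0.17,-0.45,0.3,0.6,0,0,0.01,-0.17,-0.45,0.79,0.6,0,0,0.01,-0.17,-0.45,0.79,0.6]'

```text
t: 6.48
eef_pos: [0.4595, 0.1906, 0.1229]
ee_rot: [3.135, 0.005, -0.301]
force: [-0.6, 0.8, 1.1]
width: 0.0524
gripper_force: 0.0
```

Emit:
arm_command --series '[0,0,0,0,0,0.3,0.6,0,0,0,0,0,0.47,0.6,0,0,0,0,0,0.47,0.6]'

```text
t: 6.85
eef_pos: [0.4623, 0.1918, 0.0798]
ee_rot: [3.141, 0.0, -0.302]
force: [-0.6, -0.1, 0.4]
width: 0.0525
gripper_force: 0.0
```

Emit:
arm_command --series '[0,0,0,0,0,0,0,0,0,0,0,0,0,0,0,0,0,0,0,0,0,0,0,0,0,0,0,0,0,0,0,0,0,0,0]' --force 25

```text
t: 7.48
eef_pos: [0.4621, 0.1924, 0.0795]
ee_rot: [-3.141, -0.0, -0.302]
force: [-0.1, -0.3, -0.0]
width: 0.0082
gripper_force: 0.0
```

Run:
```python
from h import *
im=arm.grab_frame("wrist"); sc=arm.grab_frame("scene"); 
a=cv2.resize(np.clip(im[60:280,130:400]*1.2,0,255).astype(np.uint8),(400,326)); m=arm.camera_model("scene"); print(proj(m,[(.462,.192,.06)])); x,y=proj(m,[(.462,.192,.06)])[0].astype(int)
b=cv2.resize(np.clip(sc[y-60:y+50,x-65:x+65]*1.2,0,255).astype(np.uint8),(400,338),interpolation=cv2.INTER_CUBIC)
cv2.imwrite("pics/c5.png",np.hstack([a,b[:326]])); print(arm.get_state()["width"])
```

```text
[[299.19862941 162.49211057]]
0.002257737310884262
```

View pics/c5.png

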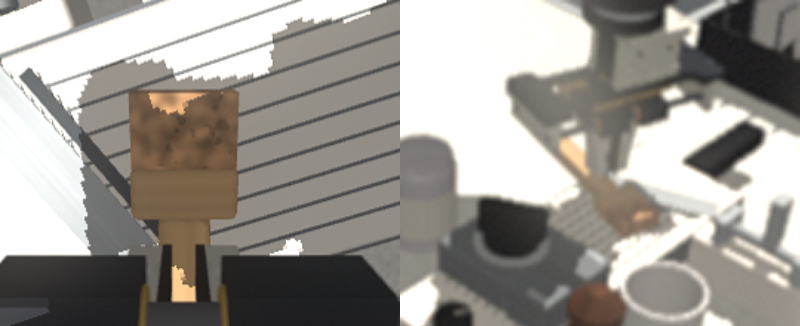

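The fingers closed above the handle: in the left half it runs on below them. Width ratios (42/44, 21.3/22) also put the brush top nearer 58–60 mm. I'll open, go lower while watching the force, then close.

Emit:
arm_command --series '[0,0,0,0,0,-0.1,0.5,0,0,0,0,0,-0.1,0.5,0,0,0,0,0,-0.1,0.5,0,0,0,0,0,-0.1,0.5,0,0,0,0,0,-0.1,0.5,0,0,0,0,0,0,0.5,0,0,0,0,0,0.03,0.5,0,0,0,0,0,0.03,0.5]'

```text
t: 8.57
eef_pos: [0.4619, 0.192, 0.0758]
ee_rot: [3.141, 0.001, -0.302]
force: [-0.4, 0.6, 0.2]
width: 0.044
gripper_force: 0.0
```

Emit:
arm_command --series '[0,0,0,0,0,0.03,0.5,0,0,0,0,0,0.03,0.5]'

```text
t: 8.82
eef_pos: [0.462, 0.1922, 0.0732]
ee_rot: [3.141, 0.0, -0.302]
force: [0.2, 0.6, -0.1]
width: 0.0435
gripper_force: 0.0
```

Emit:
arm_command --series '[0,0,0,0,0,0.02,0.5,0,0,0,0,0,0.02,0.5]'

```text
t: 9.07
eef_pos: [0.4621, 0.1923, 0.0713]
ee_rot: [3.141, 0.0, -0.302]
force: [0.2, -0.3, -0.1]
width: 0.0438
gripper_force: 0.0
```

Emit:
arm_command --series '[0,0,0,0,0,0.03,0.5,0,0,0,0,0,0.03,0.5]'

```text
t: 9.32
eef_pos: [0.462, 0.1922, 0.0681]
ee_rot: [3.141, 0.0, -0.302]
force: [0.0, 0.6, 0.7]
width: 0.0436
gripper_force: 0.0
```

Emit:
arm_command --series '[0,0,0,0,0,0,0,0,0,0,0,0,0,0,0,0,0,0,0,0,0,0,0,0,0,0,0,0,0,0,0,0,0,0,0]'

```text
t: 9.95
eef_pos: [0.4621, 0.1923, 0.0684]
ee_rot: [-3.142, -0.0, -0.302]
force: [0.2, -0.2, 0.1]
width: 0.0023
gripper_force: 0.0
```

Run:
```python
from h import *
import pickle
mt=arm.camera_model("top"); ms=arm.camera_model("scene"); mn=arm.camera_model("wrist")
sc=arm.grab_frame("scene"); wn=arm.grab_frame("wrist"); cv2.imwrite("pics/s6.png",sc); cv2.imwrite("pics/w6.png",wn)
s0=cv2.imread("pics/scene0.png")
def mask(im,roi):
    x0,y0,x1,y1=roi; h=cv2.cvtColor(im[y0:y1,x0:x1],cv2.COLOR_BGR2HSV)
    k=((h[...,0]>5)&(h[...,0]<30)&(h[...,1]>80)&(h[...,2]>60)).astype(np.uint8)
    n,l,st,_=cv2.connectedComponentsWithStats(k); i=1+st[1:,4].argmax(); return np.argwhere(l==i)[:,::-1]+[x0,y0]
p=mask(s0,(275,140,325,185)); print(len(p),p.min(0),p.max(0))
c=p.mean(0); a=np.linalg.svd(p-c,full_matrices=False)[2][0]; a*=np.sign(a[1]); u=(p-c)@a; es=[p[u>u.max()-2].mean(0),p[u<u.min()+2].mean(0)]; print(es)
mw=pickle.load(open("w1.pkl","rb")); ew=[(203.46,131.76),(213.64,234.79)]; et=[(153.53,179.77),(138.47,230.07)]
for i in(0,1): print("tri s+t+w",tri([(ms,es[i]),(mt,et[i]),(mw,ew[i])]),"s+w",tri([(ms,es[i]),(mw,ew[i])]),"s+t",tri([(ms,es[i]),(mt,et[i])]))
# metric width of head & handle vs z
def prof(im,m,roi,z):
    P=onz(m,mask(im,roi),z)[:,:2]; a=np.array([np.cos(-.308),np.sin(-.308)]); n=np.array([-a[1],a[0]]); u=P@a; v=P@n; d=u.max()-u
    f=lambda lo,hi:np.median([np.ptp(v[(d>=x)&(d<x+.003)]) for x in np.arange(lo,hi,.003)])
    return np.round([f(.008,.045),f(.065,.09),u.max()],4)
for n,im,m,r in [("w1",cv2.imread("pics/w1.png"),mw,(170,110,250,245)),("now",wn,mn,(170,90,300,240))]:
    for z in(.03,.045,.06,.07): print(n,z,prof(im,m,r,z))
print(np.round(arm.get_state()["eef_pos"],4))
```

```text
236 [285 148] [316 174]
[array([315.33333333, 171.33333333]), array([285.66666667, 148.66666667])]
tri s+t+w [0.52710887 0.17606133 0.07048498] s+w [0.52889177 0.1774109  0.07130088] s+t [0.52790912 0.17657939 0.07042934]
tri s+t+w [0.38512444 0.2174646  0.06250986] s+w [0.38122748 0.2201988  0.05802071] s+t [0.38631391 0.21674777 0.0621123 ]
w1 0.03 [0.046  0.0224 0.4452]
w1 0.045 [0.0443 0.0217 0.4467]
w1 0.06 [0.0428 0.021  0.4483]
w1 0.07 [0.0417 0.0206 0.4493]Traceback (most recent call last):
  File "<stdin>", line 20, in <module>
  File "<stdin>", line 18, in prof
  File "<stdin>", line 17, in <lambda>
    return _methods._ptp(a, axis=axis, out=out, **kwargs)
           ~~~~~~~~~~~~~^^^^^^^^^^^^^^^^^^^^^^^^^^^^^^^^^
    umr_maximum(a, axis, None, out, keepdims),
    ~~~~~~~~~~~^^^^^^^^^^^^^^^^^^^^^^^^^^^^^^
ValueError: zero-size array to reduction operation maximum which has no identity
```

Run:
```python
from h import *
w=cv2.imread("pics/w6.png")[100:330,120:400]; s=cv2.imread("pics/s6.png")[95:215,220:366]
g=lambda im,sz:cv2.resize(np.clip(im*1.1,0,255).astype(np.uint8),sz,interpolation=cv2.INTER_CUBIC)
cv2.imwrite("pics/c6.png",np.vstack([g(w,(365,300)),g(s,(365,300))]) if 0 else np.hstack([g(w,(400,329)),g(s,(400,329))]))
```

```text
(no output)
```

View pics/c6.png

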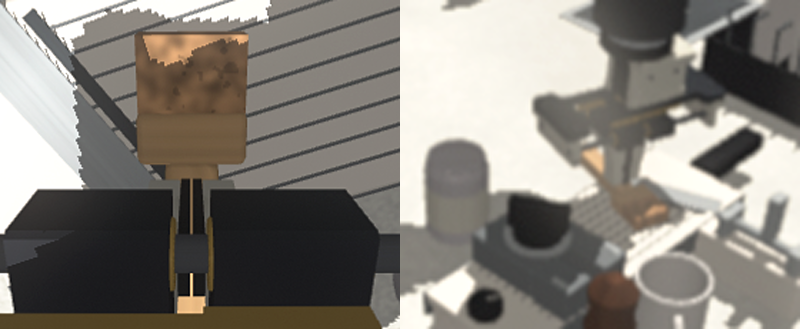

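The fingers are still closed on top of the handle, so they aren't reaching as low as the numbers say. I'll feel for the top of the handle in small steps.

Emit:
arm_command --series '[0,0,0,0,0,0.03,0,0,0,0,0,0,0.03,0]' --force 5

```text
t: 10.3
eef_pos: [0.4624, 0.1925, 0.067]
ee_rot: [-3.141, -0.001, -0.302]
force: [-6.7, -1.6, 19.8]
width: 0.0003
gripper_force: 10.0
```

Emit:
arm_command --series '[0,0,0,0,0,0.03,0,0,0,0,0,0,0.03,0]'

```text
t: 10.55
eef_pos: [0.4625, 0.1925, 0.0668]
ee_rot: [-3.141, -0.002, -0.3]
force: [-20.4, -4.1, 53.9]
width: 0.0003
gripper_force: 26.5
```

Run:
```python
from h import *
import pickle
m2=pickle.load(open("w2.pkl","rb")); mw=pickle.load(open("w1.pkl","rb"))
a=onz(m2,np.array([(517,25),(617,210)])/1.5625,.052); print("w2 deck edge",a,np.linalg.norm(a[0]-a[1]))
s=arm.get_state(); print(s["eef_pos"],s["force"],s["q"],s["joint_efforts"])
m=arm.camera_model("wrist"); print(np.round(m["pose"],3)); print(proj(m,[s["eef_pos"]+[0,0,-.022]]), proj(arm.camera_model("scene"),[s["eef_pos"]+[0,0,-.022]]))
```

```text
w2 deck edge [[ 0.5651071  -0.07024639  0.052     ]
 [ 0.43586425 -0.0721695   0.052     ]] 0.12925715951203218
[0.46250431 0.19251245 0.06676924] [-20.39158396  -4.11999981  53.8670873 ] [ 0.78832316  0.23815322 -0.57142956  0.00178019 -0.75952203  0.48078681] [ -1.93530187 -18.55484605  16.78029656   3.43496159   6.4117223
   0.02515309]
[[-0.295 -0.913 -0.28   0.539]
 [-0.955  0.282  0.088  0.17 ]
 [-0.001  0.293 -0.956  0.228]
 [ 0.     0.     0.     1.   ]]
[[255.00987784 223.50303979]] [[298.96531824 166.50940258]]
```

Emit:
arm_command --series '[0,0,0,0,0,-0.2,0,0,0,0,0,0,-0.2,0.45,0,0,0,0,0,-0.2,0.45,0,0,0,0,0,-0.2,0.45,0,0,0,0,0,-0.2,0.45,0,0,0,0,0,0,0.45,0,0,0,0,0,0.03,0.45,0,0,0,0,0,0.03,0.45]'

```text
t: 11.55
eef_pos: [0.462, 0.1922, 0.0592]
ee_rot: [3.141, 0.0, -0.302]
force: [-0.2, -0.0, 0.7]
width: 0.0392
gripper_force: 0.0
```

Run:
```python
from h import *
import pickle
s=arm.get_state(); print(s["t"],s["eef_pos"],s["force"],s["moment"],s["width"])
im=arm.grab_frame("wrist"); cv2.imwrite("pics/w7.png",im); m=arm.camera_model("wrist")
h=cv2.cvtColor(im,cv2.COLOR_BGR2HSV); k=((h[...,0]>3)&(h[...,0]<32)&(h[...,1]>60)&(h[...,2]>30))
for r in range(100,300,12):
    c=np.where(k[r,150:360])[0]+150; print(r,(c.min(),c.max(),len(c)) if len(c) else None)
print(proj(m,s["eef_pos"]+np.array([[0,0,-.022],[0,0,0]])))
# s0 vs s6 tail check
```

```text
11.55 [0.46204279 0.1921628  0.05924285] [-0.19951077 -0.0376191   0.66217112] [-0.07375792 -0.02797328 -0.00759101] 0.03924048474546421
100 None
112 None
124 (np.int64(214), np.int64(292), 79)
136 (np.int64(212), np.int64(295), 84)
148 (np.int64(213), np.int64(294), 82)
160 (np.int64(213), np.int64(294), 82)
172 (np.int64(213), np.int64(293), 81)
184 (np.int64(214), np.int64(293), 80)
196 (np.int64(213), np.int64(294), 82)
208 (np.int64(214), np.int64(293), 80)
220 (np.int64(217), np.int64(290), 74)
232 (np.int64(234), np.int64(273), 40)
244 (np.int64(235), np.int64(272), 38)
256 (np.int64(173), np.int64(334), 58)
268 (np.int64(170), np.int64(337), 14)
280 (np.int64(169), np.int64(338), 12)
292 (np.int64(169), np.int64(338), 62)
[[255.43585303 223.47096145]
 [255.65373755 238.52683639]]
```

Emit:
arm_command --series '[0,0,0,0,0,0.03,0.45,0,0,0,0,0,0.03,0.45]'

```text
t: 11.85
eef_pos: [0.4621, 0.1923, 0.0565]
ee_rot: [-3.141, -0.0, -0.302]
force: [-0.2, -0.4, 1.0]
width: 0.0397
gripper_force: 0.0
```

Emit:
arm_command --series '[0,0,0,0,0,0,0,0,0,0,0,0,0,0,0,0,0,0,0,0,0,0,0,0,0,0,0,0,0,0,0,0,0,0,0]' --force 25

```text
t: 12.48
eef_pos: [0.4622, 0.1924, 0.0565]
ee_rot: [-3.141, -0.0, -0.302]
force: [-0.7, 0.6, 2.3]
width: 0.0215
gripper_force: 25.0
```

The brush is gripped (21.5 mm). The tips evidently sit about 25 mm higher than the text says, and I'll allow for that from here on. Next: lift the brush and carry it to the board.

Emit:
arm_command --series '[0,0,0,0,0,-0.3,0,0,0,0,0,0,-0.7,0,0,0,0,0,0,-1,0,0,0,0,0,0,-1,0]'

```text
t: 12.98
eef_pos: [0.4633, 0.1933, 0.1587]
ee_rot: [-3.138, -0.003, -0.302]
force: [-0.9, 0.3, -0.7]
width: 0.0216
gripper_force: 25.0
```

Emit:
arm_command --series '[0,0,0,0.15,0.4,-0.3,0,0,0,0,0.38,0.9,-0.4,0]'

```text
t: 13.22
eef_pos: [0.4718, 0.0949, 0.1969]
ee_rot: [-3.141, -0.001, -0.3]
force: [0.7, 0.7, 0.2]
width: 0.0215
gripper_force: 25.0
```

Emit:
arm_command --series '[0,0,0,0.19,0.45,0,0,0,0,0,0.38,0.9,0,0]'

```text
t: 13.48
eef_pos: [0.4805, -0.0037, 0.1955]
ee_rot: [3.141, 0.001, -0.302]
force: [0.4, 0.8, -0.0]
width: 0.0219
gripper_force: 25.0
```

Emit:
arm_command --series '[0,0,0,0.19,0.45,0,0,0,0,0,0.38,0.9,0,0]'

```text
t: 13.72
eef_pos: [0.4899, -0.1009, 0.1953]
ee_rot: [3.141, 0.001, -0.302]
force: [1.1, 0.3, 0.2]
width: 0.0215
gripper_force: 25.0
```

Emit:
arm_command --series '[0,0,0,0.19,0.45,0,0,0,0,0,0.38,0.9,0,0]'

```text
t: 13.98
eef_pos: [0.4994, -0.1981, 0.1951]
ee_rot: [3.142, 0.002, -0.303]
force: [1.0, 1.1, 0.3]
width: 0.022
gripper_force: 25.0
```

Emit:
arm_command --series '[0,0,0,0.19,0.45,0,0,0,0,0,0.38,0.9,0,0]'

```text
t: 14.22
eef_pos: [0.509, -0.2953, 0.1949]
ee_rot: [-3.141, 0.002, -0.303]
force: [1.1, 0.9, -0.5]
width: 0.0217
gripper_force: 25.0
```

Emit:
arm_command --series '[0,0,0,0.19,0.45,0,0,0,0,0,0.38,0.9,0,0,0,0,0,0.38,0.9,0,0]'

```text
t: 14.6
eef_pos: [0.518, -0.3937, 0.1936]
ee_rot: [-3.141, 0.003, -0.306]
force: [-0.8, 0.2, -1.5]
width: 0.0215
gripper_force: 25.0
```

Run:
```python
from h import *
s=arm.get_state(); print({k:np.round(s[k],3) for k in("t","q","eef_pos","ee_rot","force","width","gripper_force")})
im=arm.grab_frame("wrist"); cv2.imwrite("pics/w8.png",im); t=arm.grab_frame("top"); cv2.imwrite("pics/t8.png",t); mt=arm.camera_model("top")
h=cv2.cvtColor(t,cv2.COLOR_BGR2HSV); k=((h[...,0]<12)&(h[...,1]>200)&(h[...,2]>100)).astype(np.uint8)
print(k.sum()); ys,xs=np.where(k[:,300:395]); 
h0=cv2.cvtColor(cv2.imread("pics/top0.png"),cv2.COLOR_BGR2HSV); print(h0[200,345],h0[150,345])
k=cv2.inRange(h0,(0,180,80),(18,255,255)); k[:,:300]=0; k[:135]=0; k[:,392:]=0; c=max(cv2.findContours(k,0,2)[0],key=cv2.contourArea); r=cv2.minAreaRect(c); print(r, onz(mt,cv2.boxPoints(r),.012), onz(mt,[r[0]],.012))
```

```text
{'t': np.float64(14.6), 'q': array([-0.351,  0.34 , -0.085, -0.   , -1.149,  1.615]), 'eef_pos': array([ 0.518, -0.394,  0.194]), 'ee_rot': array([-3.141e+00,  3.000e-03, -3.060e-01]), 'force': array([-0.776,  0.213, -1.533]), 'width': np.float64(0.022), 'gripper_force': np.float64(24.999)}
0
[ 15 255 152] [ 15 248 152]
((345.40850830078125, 190.00961303710938), (74.4996566772461, 112.91402435302734), 3.4682295322418213) [[ 0.33415943 -0.24346554  0.012     ]
 [ 0.65709876 -0.27362145  0.012     ]
 [ 0.63975703 -0.49051272  0.012     ]
 [ 0.3149092  -0.45725855  0.012     ]] [[ 0.48543991 -0.36538267  0.012     ]]
```

Emit:
arm_command --series '[0,0,0,0,0,0.4,0,0,0,0,0,0,0.8,0]'

```text
t: 14.95
eef_pos: [0.5191, -0.3898, 0.1157]
ee_rot: [-3.141, -0.001, -0.301]
force: [0.7, -0.2, -1.1]
width: 0.0217
gripper_force: 25.0
```

Emit:
arm_command --series '[0,0,0,0,0,0.4,0,0,0,0,0,0,0.7,0,0,0,0,0,0,0.7,0]'

```text
t: 15.32
eef_pos: [0.5172, -0.3891, 0.0438]
ee_rot: [-3.141, 0.005, -0.301]
force: [-0.0, -0.1, 0.1]
width: 0.0217
gripper_force: 25.0
```

Emit:
arm_command --series '[0,0,0,0,0,0.1,0,0,0,0,0,0,0.1,0]'

```text
t: 15.58
eef_pos: [0.5193, -0.3909, 0.0369]
ee_rot: [-3.142, -0.001, -0.302]
force: [-0.2, -0.8, -1.4]
width: 0.022
gripper_force: 25.0
```

Emit:
arm_command --series '[0,0,0,0,0,0.06,0,0,0,0,0,0,0.06,0]'

```text
t: 15.82
eef_pos: [0.5189, -0.391, 0.0304]
ee_rot: [-3.142, -0.0, -0.303]
force: [0.3, -0.1, -0.8]
width: 0.0218
gripper_force: 25.0
```

Emit:
arm_command --series '[0,0,0,0,0,0.03,0,0,0,0,0,0,0.03,0]'

```text
t: 16.08
eef_pos: [0.5188, -0.3911, 0.0272]
ee_rot: [-3.142, 0.0, -0.303]
force: [0.3, -0.9, -0.3]
width: 0.0222
gripper_force: 25.0
```

Emit:
arm_command --series '[0,0,0,0,0,0.05,0,0,0,0,0,0,0.05,0]'

```text
t: 16.32
eef_pos: [0.5186, -0.3909, 0.0218]
ee_rot: [-3.141, 0.001, -0.303]
force: [1.2, -0.1, -1.8]
width: 0.0217
gripper_force: 25.0
```

Emit:
arm_command --series '[0,0,0,0,0,0.03,0,0,0,0,0,0,0.03,0]'

```text
t: 16.58
eef_pos: [0.5188, -0.391, 0.019]
ee_rot: [-3.142, 0.0, -0.302]
force: [-1.0, 0.3, -0.6]
width: 0.0217
gripper_force: 25.0
```

Emit:
arm_command --series '[0,0,0,0,0,0.02,0,0,0,0,0,0,0.02,0]'

```text
t: 16.82
eef_pos: [0.5189, -0.391, 0.0172]
ee_rot: [-3.142, 0.0, -0.302]
force: [0.3, -0.8, -0.4]
width: 0.0217
gripper_force: 25.0
```

Emit:
arm_command --series '[0,0,0,0,0,0.02,0,0,0,0,0,0,0.02,0]'

```text
t: 17.08
eef_pos: [0.5191, -0.3912, 0.0165]
ee_rot: [3.141, -0.001, -0.302]
force: [-1.6, 2.2, 8.0]
width: 0.0218
gripper_force: 25.0
```

Emit:
arm_command --series '[0,0,0,0,0,0.015,0,0,0,0,0,0,0.015,0]'

```text
t: 17.32
eef_pos: [0.5192, -0.3912, 0.0165]
ee_rot: [3.141, -0.001, -0.302]
force: [-6.3, 4.2, 19.7]
width: 0.0216
gripper_force: 25.0
```

Contact came exactly where expected (force 20 N). I'll release, rise and check the brush.

Emit:
arm_command --series '[0,0,0,0,0,-0.02,0,0,0,0,0,0,-0.02,0.5,0,0,0,0,0,-0.02,0.5,0,0,0,0,0,-0.02,0.5,0,0,0,0,0,-0.4,0.6,0,0,0,0,0,-1,0.6]'

```text
t: 18.08
eef_pos: [0.5175, -0.3904, 0.1125]
ee_rot: [-3.141, 0.005, -0.303]
force: [1.6, -1.3, -0.0]
width: 0.0517
gripper_force: 0.0
```

Emit:
arm_command --series '[0,0,0,0,0,-0.5,0.6,0,0,0,0,0,-0.95,0.6]'

```text
t: 18.32
eef_pos: [0.519, -0.3911, 0.2109]
ee_rot: [3.141, -0.001, -0.302]
force: [0.5, 0.2, 0.1]
width: 0.0527
gripper_force: 0.0
```

Emit:
arm_command --series '[0,0,0,-0.16,-0.4,0,0.6,0,0,0,-0.32,-0.8,0,0.6]'

```text
t: 18.58
eef_pos: [0.5121, -0.3045, 0.2092]
ee_rot: [-3.141, -0.001, -0.304]
force: [0.2, 0.3, -0.4]
width: 0.0526
gripper_force: 0.0
```

Run:
```python
from h import *
s=arm.get_state(); print({k:np.round(s[k],3) for k in("t","q","eef_pos","ee_rot","force","width")})
t=arm.grab_frame("top"); im=arm.grab_frame("wrist"); sc=arm.grab_frame("scene"); cv2.imwrite("pics/t9.png",t); cv2.imwrite("pics/s9.png",sc); cv2.imwrite("pics/w9.png",im); mt=arm.camera_model("top"); mw=arm.camera_model("wrist")
def lb(im,roi):
    x0,y0,x1,y1=roi; h=cv2.cvtColor(im[y0:y1,x0:x1],cv2.COLOR_BGR2HSV)
    k=cv2.inRange(h,(8,60,60),(30,215,255)); n,l,st,c=cv2.connectedComponentsWithStats(k); i=1+st[1:,4].argmax(); return st[i],c[i]+[x0,y0],cv2.minAreaRect((np.argwhere(l==i)[:,::-1]+[x0,y0]).astype(np.float32))
for n,i,r,m in[("top",t,(312,140,382,245),mt),("w",im,(0,0,512,225),mw)]:
    st,c,rc=lb(i,r); P=onz(m,cv2.boxPoints(rc),.030); print(n,st,onz(m,[c],.030),P[:,:2],[np.linalg.norm(P[j]-P[j-1]) for j in(1,2)])
```

```text
{'t': np.float64(18.575), 'q': array([-0.209,  0.239, -0.19 , -0.   , -1.141,  1.476]), 'eef_pos': array([ 0.512, -0.305,  0.209]), 'ee_rot': array([-3.141e+00, -1.000e-03, -3.040e-01]), 'force': array([ 0.218,  0.288, -0.422]), 'width': np.float64(0.053)}
top [   0    0   70  105 3508] [[ 0.50352321 -0.37078038  0.03      ]] [[ 0.62932361 -0.27102384]
 [ 0.62536541 -0.4698388 ]
 [ 0.32911239 -0.45783613]
 [ 0.33498668 -0.26139232]] [np.float64(0.19885435289888287), np.float64(0.29649605606547536)]
w [  194     0   213   225 36996] [[ 0.54438663 -0.3764195   0.03      ]] [[ 0.69362297 -0.29224063]
 [ 0.64621728 -0.48590816]
 [ 0.39008648 -0.4621456 ]
 [ 0.44602243 -0.21958078]] [np.float64(0.19938507942560707), np.float64(0.25723072561894034)]
```

Emit:
arm_command --series '[0,0,0,-0.16,-0.4,0,0.6,0,0,0,-0.32,-0.8,0,0.6]'

```text
t: 18.98
eef_pos: [0.5055, -0.2192, 0.2084]
ee_rot: [3.141, 0.001, -0.304]
force: [0.3, 0.4, -0.0]
width: 0.0527
gripper_force: 0.0
```

Emit:
arm_command --series '[0,0,0,-0.16,-0.4,0,0.6,0,0,0,-0.32,-0.8,0,0.6]'

```text
t: 19.23
eef_pos: [0.4989, -0.1327, 0.2087]
ee_rot: [3.141, 0.0, -0.303]
force: [0.9, 1.0, -0.2]
width: 0.0523
gripper_force: 0.0
```

Emit:
arm_command --series '[0,0,0,-0.16,-0.4,0,0.6,0,0,0,-0.32,-0.8,0,0.6]'

```text
t: 19.48
eef_pos: [0.4922, -0.0467, 0.2088]
ee_rot: [3.141, -0.0, -0.303]
force: [0.7, -0.1, 1.4]
width: 0.0522
gripper_force: 0.0
```

Emit:
arm_command --series '[0,0,-0.11,-0.16,-0.4,0,0.6,0,0,-0.22,-0.32,-0.8,0,0.6,0,0,-0.33,-0.32,-0.8,0,0.6,0,0,-0.44,-0.32,-0.8,0,0.6,0,0,-0.54,-0.32,-0.8,0,0.6,0,0,-0.54,-0.32,-0.8,0,0.6]'

```text
t: 20.23
eef_pos: [0.4857, 0.0381, 0.2087]
ee_rot: [3.141, 0.0, 0.544]
force: [-0.4, -0.2, -0.2]
width: 0.0525
gripper_force: 0.0
```

Run:
```python
from h import *
s=arm.get_state(); print({k:np.round(s[k],3) for k in("t","q","eef_pos","ee_rot","force","width")})
print(rel((.484,.038,.112),.545))
# where is the knob: dark blob in wrist
im=arm.grab_frame("wrist"); cv2.imwrite("pics/w10.png",im); m=arm.camera_model("wrist")
b=proj(m,[(.484,.038,.133),(.484+.0265,.038+.0161,.133),(.484-.0265,.038-.0161,.133)]); print(b)
g=im[:232].max(2); k=(g<40).astype(np.uint8); k[:, :180]=0; k[:,330:]=0; n,l,st,c=cv2.connectedComponentsWithStats(k); 
for i in range(1,n):
    if st[i,4]>150: print(st[i],c[i])
for r in range(140,232,8): x=np.where(g[r,180:330]<40)[0]+180; print(r,(x.min(),x.max()) if len(x) else None)
```

```text
{'t': np.float64(20.225), 'q': array([ 0.483,  0.057, -0.412,  0.   , -1.102,  1.632]), 'eef_pos': array([0.486, 0.038, 0.209]), 'ee_rot': array([3.141, 0.   , 0.544]), 'force': array([-0.379, -0.158, -0.152]), 'width': np.float64(0.053)}
(array([ 0.,  0., -0.]), array([-0.014, -0.008,  0.967]))
[[252.95977946 199.56817899]
 [252.80227915 163.15125421]
 [253.10626951 233.41109323]]
[ 236  158   44   74 1580] [259.57974684 196.21898734]
[313 190  17  33 402] [321.87313433 206.53482587]
140 None
148 None
156 None
164 (np.int64(260), np.int64(265))
172 (np.int64(261), np.int64(274))
180 (np.int64(247), np.int64(278))
188 (np.int64(244), np.int64(279))
196 (np.int64(244), np.int64(329))
204 (np.int64(243), np.int64(327))
212 (np.int64(244), np.int64(329))
220 (np.int64(244), np.int64(329))
228 (np.int64(207), np.int64(306))
```

Emit:
arm_command --series '[0,0,0,-0.01,0,0.4,0.6,0,0,0,-0.01,0,0.8,0.6,0,0,0,-0.01,0,0.8,0.6]'

```text
t: 20.65
eef_pos: [0.4827, 0.0368, 0.1266]
ee_rot: [-3.141, 0.006, 0.542]
force: [0.6, 0.1, 0.4]
width: 0.0527
gripper_force: 0.0
```

Emit:
arm_command --series '[0,0,0,0,0,0.16,0.6,0,0,0,0,0,0.16,0.6]'

```text
t: 20.9
eef_pos: [0.4848, 0.0378, 0.1136]
ee_rot: [3.141, 0.0, 0.544]
force: [-0.1, 0.3, 0.8]
width: 0.0526
gripper_force: 0.0
```

Emit:
arm_command --series '[0,0,0,0,0,0,0,0,0,0,0,0,0,0,0,0,0,0,0,0,0,0,0,0,0,0,0,0,0,0,0,0,0,0,0,0,0,0,0,0,0,0]' --force 30

```text
t: 21.65
eef_pos: [0.4845, 0.0379, 0.113]
ee_rot: [3.142, -0.0, 0.546]
force: [-0.6, 0.7, 2.6]
width: 0.0157
gripper_force: 30.0
```

Emit:
arm_command --series '[0,0,0,0.16,-0.27,0,0,0,0,0,0.32,-0.54,0,0,0,0,0,0.475,-0.805,0,0]'

```text
t: 22.02
eef_pos: [0.4833, 0.1317, 0.1131]
ee_rot: [3.141, 0.0, 0.546]
force: [2.7, -2.5, 1.6]
width: 0.0156
gripper_force: 30.0
```

Emit:
arm_command --series '[0,0,0,0.16,-0.27,0,0,0,0,0,0.31,-0.52,0,0,0,0,0,0.4,-0.68,0,0,0,0,0,0.43,-0.73,0,0]'

```text
t: 22.52
eef_pos: [0.4823, 0.2168, 0.113]
ee_rot: [3.141, -0.0, 0.547]
force: [-0.2, -1.9, 4.3]
width: 0.0157
gripper_force: 30.0
```

Emit:
arm_command --series '[0,0,0,0.025,-0.045,0,0,0,0,0,0.025,-0.045,0,0]'

```text
t: 22.78
eef_pos: [0.4822, 0.2216, 0.113]
ee_rot: [-3.141, -0.001, 0.546]
force: [-0.4, 2.1, 3.6]
width: 0.0157
gripper_force: 30.0
```

Emit:
arm_command --series '[0,0,0,0.02,-0.035,0,0,0,0,0,0.02,-0.035,0,0]'

```text
t: 23.02
eef_pos: [0.4821, 0.2253, 0.113]
ee_rot: [3.142, -0.001, 0.546]
force: [1.4, -0.4, 3.6]
width: 0.0161
gripper_force: 30.0
```

Emit:
arm_command --series '[0,0,0,0.015,-0.025,0,0,0,0,0,0.015,-0.025,0,0]'

```text
t: 23.28
eef_pos: [0.4821, 0.2279, 0.113]
ee_rot: [3.141, 0.0, 0.546]
force: [2.4, -3.1, 5.4]
width: 0.0159
gripper_force: 30.0
```

Emit:
arm_command --series '[0,0,0,0.01,-0.02,0,0,0,0,0,0.01,-0.02,0,0]'

```text
t: 23.52
eef_pos: [0.4819, 0.2281, 0.113]
ee_rot: [3.138, 0.002, 0.546]
force: [6.8, -12.5, 7.0]
width: 0.0155
gripper_force: 30.0
```

The carriage is at its end stop (−12 N at y=0.228). Now tightening clockwise.

Emit:
arm_command --series '[0,0,0,0,0,0,0,0,0,0.1,0,0,0,0,0,0,0.2,0,0,0,0,0,0,0.3,0,0,0,0,0,0,0.4,0,0,0,0,0,0,0.5,0,0,0,0,0,0,0.6,0,0,0,0,0,0,0.66,0,0,0,0]' --force 60

```text
t: 24.52
eef_pos: [0.4819, 0.2263, 0.1131]
ee_rot: [3.135, -0.002, -0.494]
force: [8.8, -19.0, 9.7]
width: 0.0157
gripper_force: 60.1
```

Run:
```python
from h import *
s=arm.get_state(); print({k:np.round(s[k],3) for k in("t","q","eef_pos","ee_rot","force","moment","width","gripper_force")})
```

```text
{'t': np.float64(24.525), 'q': array([ 0.811,  0.229, -0.45 ,  0.005, -0.897,  0.263]), 'eef_pos': array([0.482, 0.226, 0.113]), 'ee_rot': array([ 3.135e+00, -2.000e-03, -4.940e-01]), 'force': array([  8.763, -19.03 ,   9.69 ]), 'moment': array([-7.113, -3.084,  0.324]), 'width': np.float64(0.016), 'gripper_force': np.float64(60.071)}
```

Emit:
arm_command --series '[0,0,0.06,0,0,0,0,0,0,0.06,0,0,0,0]'

```text
t: 24.78
eef_pos: [0.4818, 0.2261, 0.1132]
ee_rot: [3.135, -0.003, -0.586]
force: [8.3, -19.1, 10.8]
width: 0.0149
gripper_force: 60.0
```

Run:
```python
from h import *
s=arm.get_state(); print({k:np.round(s[k],3) for k in("t","q","eef_pos","ee_rot","force","moment","width","gripper_force")})
```

```text
{'t': np.float64(24.775), 'q': array([ 0.81 ,  0.229, -0.45 ,  0.005, -0.898,  0.171]), 'eef_pos': array([0.482, 0.226, 0.113]), 'ee_rot': array([ 3.135e+00, -3.000e-03, -5.860e-01]), 'force': array([  8.342, -19.145,  10.76 ]), 'moment': array([-7.175, -2.97 ,  0.055]), 'width': np.float64(0.015), 'gripper_force': np.float64(59.998)}
```

Emit:
arm_command --series '[0,0,0.06,0,0,0,0,0,0,0.06,0,0,0,0]'

```text
t: 25.02
eef_pos: [0.4817, 0.226, 0.1132]
ee_rot: [3.135, -0.004, -0.68]
force: [6.7, -20.0, 11.6]
width: 0.0159
gripper_force: 60.0
```

Run:
```python
from h import *
s=arm.get_state(); print({k:np.round(s[k],3) for k in("ee_rot","force","moment","width","joint_efforts")})
```

```text
{'ee_rot': array([ 3.135, -0.004, -0.68 ]), 'force': array([  6.693, -20.033,  11.635]), 'moment': array([-7.368, -2.818,  0.104]), 'width': np.float64(0.016), 'joint_efforts': array([ 11.091, -38.173,  26.393,  -0.371,   3.468,  -0.695])}
```

Emit:
arm_command --series '[0,0,0.06,0,0,0,0,0,0,0.06,0,0,0,0]'

```text
t: 25.28
eef_pos: [0.4817, 0.2259, 0.1133]
ee_rot: [3.136, -0.004, -0.773]
force: [7.0, -19.6, 10.9]
width: 0.0154
gripper_force: 60.7
```

Run:
```python
from h import *
s=arm.get_state(); print({k:np.round(s[k],3) for k in("t","ee_rot","eef_pos","force","moment","width","joint_efforts")})
im=arm.grab_frame("wrist"); cv2.imwrite("pics/w11.png",im)
```

```text
{'t': np.float64(25.275), 'ee_rot': array([ 3.136, -0.004, -0.773]), 'eef_pos': array([0.482, 0.226, 0.113]), 'force': array([  7.038, -19.598,  10.936]), 'moment': array([-7.361, -2.556,  0.93 ]), 'width': np.float64(0.015), 'joint_efforts': array([ 10.213, -38.004,  26.616,  -0.76 ,   3.673,  -1.519])}
```

The moment rose to 0.93 N·m, so the tight stop is reached. I'll release, rise and turn towards the bolt tab.

Emit:
arm_command --series '[0,0,0,0,0,0,0.5,0,0,0,0,0,0,0.5,0,0,0,0,0,0,0.5,0,0,0,0,0,-0.4,0.6,0,0,0,0,0,-0.9,0.6]' --force 30

```text
t: 25.95
eef_pos: [0.4808, 0.2304, 0.2027]
ee_rot: [3.139, 0.001, -0.773]
force: [1.6, 1.2, -0.7]
width: 0.0516
gripper_force: 0.0
```

Emit:
arm_command --series '[0,0,-0.1,0.2,-0.2,0,0.6,0,0,-0.2,0.4,-0.4,0,0.6,0,0,-0.3,0.5,-0.5,0,0.6,0,0,-0.4,0.5,-0.5,0,0.6,0,0,-0.49,0.5,-0.5,0,0.6,0,0,-0.49,0.5,-0.5,0,0.6]'

```text
t: 26.7
eef_pos: [0.5522, 0.2316, 0.2025]
ee_rot: [-3.142, 0.0, -0.005]
force: [0.6, 0.6, 0.5]
width: 0.0525
gripper_force: 0.0
```

Run:
```python
from h import *
import pickle
s=arm.get_state(); print({k:np.round(s[k],3) for k in("t","q","eef_pos","ee_rot","force","width")})
im=arm.grab_frame("wrist"); cv2.imwrite("pics/w12.png",im); m=arm.camera_model("wrist"); pickle.dump(m,open("w12.pkl","wb"))
print(proj(m,[(.632,.2255,.124),(.482,.2265,.133)])*1.0)
v=cv2.resize(np.clip(im[0:240,90:410]*1.2,0,255).astype(np.uint8),(800,600),interpolation=cv2.INTER_CUBIC); cv2.imwrite("pics/c12.png",v)
print(rel((.632,.2255,.2),0))
```

```text
{'t': np.float64(26.7), 'q': array([ 0.723,  0.249, -0.192, -0.   , -1.13 ,  0.843]), 'eef_pos': array([0.552, 0.232, 0.203]), 'ee_rot': array([-3.142,  0.   , -0.005]), 'force': array([0.613, 0.599, 0.487]), 'width': np.float64(0.053)}
[[261.8911635   97.39583387]
 [260.66908416 274.95104806]]
(array([-0.   ,  0.   , -0.004]), array([0.799, 0.056, 0.026]))
```

View pics/c12.png

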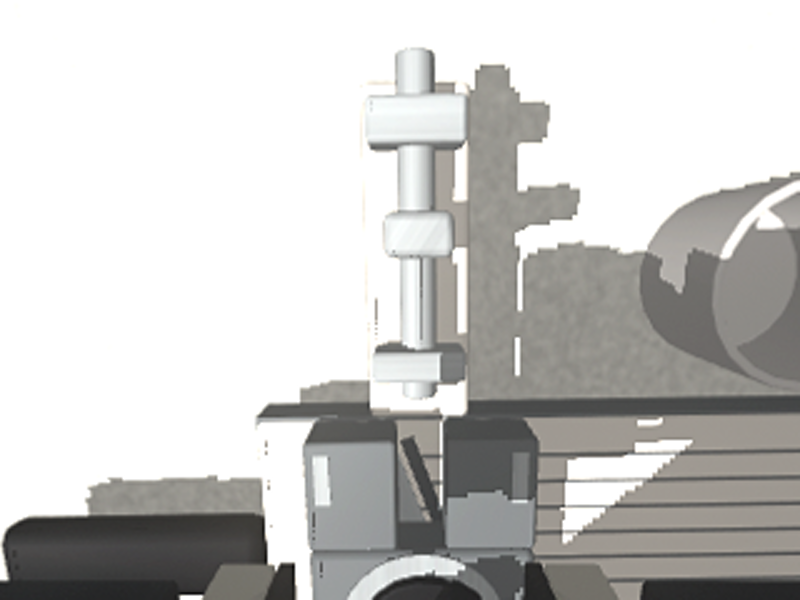

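The view shows the bolt tab's top face at view (418,233), i.e. pixel (257,93), which puts the tab at about (0.635, 0.229). The bolt lines up with the carriage slot. I'll grip the tab.

Emit:
arm_command --series '[0,0,0,0.5,0.02,0,0.6,0,0,0,0.83,0.03,0,0.6,0,0,0,0.83,0.03,0.3,0.6,0,0,0,0.83,0.03,0.7,0.6,0,0,0,0.83,0.03,0.95,0.6,0,0,0,0.83,0.03,0.95,0.6]'

```text
t: 27.5
eef_pos: [0.634, 0.2273, 0.1055]
ee_rot: [3.139, 0.004, -0.006]
force: [-0.7, 0.1, 0.7]
width: 0.0525
gripper_force: 0.0
```

Emit:
arm_command --series '[0,0,0,0,0,0,0,0,0,0,0,0,0,0,0,0,0,0,0,0,0,0,0,0,0,0,0,0,0,0,0,0,0,0,0]' --force 30

```text
t: 28.12
eef_pos: [0.6357, 0.2285, 0.1087]
ee_rot: [-3.141, -0.001, -0.004]
force: [-1.6, 2.5, 4.1]
width: 0.0215
gripper_force: 30.0
```

Gripped on the tab (21.5 mm). Now pushing the bolt in along −x.

Emit:
arm_command --series '[0,0,0,-0.12,0,0,0,0,0,0,-0.24,0,0,0,0,0,0,-0.36,0,0,0,0,0,0,-0.46,0,0,0,0,0,0,-0.5,0,0,0]'

```text
t: 28.75
eef_pos: [0.5862, 0.2281, 0.1088]
ee_rot: [-3.141, -0.004, -0.003]
force: [14.4, -4.5, -4.4]
width: 0.0215
gripper_force: 30.0
```

Emit:
arm_command --series '[0,0,0,-0.03,0,0,0,0,0,0,-0.03,0,0,0]'

```text
t: 29.0
eef_pos: [0.5861, 0.2281, 0.1088]
ee_rot: [-3.141, -0.007, -0.003]
force: [18.4, -3.8, -4.9]
width: 0.0215
gripper_force: 30.0
```

Emit:
arm_command --series '[0,0,0,-0.03,0,0,0,0,0,0,-0.03,0,0,0]'

```text
t: 29.25
eef_pos: [0.5857, 0.2282, 0.1089]
ee_rot: [-3.14, -0.011, -0.003]
force: [29.4, -6.2, -12.2]
width: 0.0214
gripper_force: 30.0
```

Emit:
arm_command --series '[0,0,0,0.05,0,0,0,0,0,0,0.05,0,0,0.5,0,0,0,0.05,0,0,0.5,0,0,0,0.05,0,0,0.5,0,0,0,0.05,0,-0.5,0.6,0,0,0,0.05,0,-1,0.6,0,0,0,0.05,0,-1,0.6]'

```text
t: 30.12
eef_pos: [0.5861, 0.2293, 0.2126]
ee_rot: [-3.138, -0.007, -0.003]
force: [0.2, 0.0, -1.0]
width: 0.052
gripper_force: 0.0
```

Run:
```python
from h import *
s=arm.get_state(); print({k:np.round(s[k],3) for k in("t","eef_pos","ee_rot","force","width")})
t=arm.grab_frame("top"); cv2.imwrite("pics/t13.png",t); w=arm.grab_frame("wrist"); cv2.imwrite("pics/w13.png",w); sc=arm.grab_frame("scene"); cv2.imwrite("pics/s13.png",sc)
mt=arm.camera_model("top"); ms=arm.camera_model("scene"); t0=cv2.imread("pics/top0.png"); s0=cv2.imread("pics/scene0.png")
def ch(a,b,roi):
    x0,y0,x1,y1=roi; d=np.abs(a[y0:y1,x0:x1].astype(int)-b[y0:y1,x0:x1]).max(2)>22
    k=cv2.morphologyEx(d.astype(np.uint8),cv2.MORPH_OPEN,np.ones((2,2))); n,l,st,_=cv2.connectedComponentsWithStats(k)
    return [((np.argwhere(l==i)[:,::-1]+[x0,y0]).astype(np.float32)) for i in range(1,n) if st[i,4]>25]
pt=ch(t,t0,(300,110,395,255)); ps=ch(sc,s0,(75,205,230,360))
for n,m,P in(("top",mt,pt),("scene",ms,ps)):
    for p in P:
        r=cv2.minAreaRect(p); b=onz(m,cv2.boxPoints(r),.03)[:,:2]; print(n,len(p),np.round(onz(m,[r[0]],.03)[0],3),np.round([np.linalg.norm(b[0]-b[1]),np.linalg.norm(b[1]-b[2])],3),np.round(b,3).tolist())
m=arm.camera_model("wrist"); print(proj(m,[(.586,.228,.124),(.482,.228,.133)]))
```

```text
{'t': np.float64(30.125), 'eef_pos': array([0.586, 0.229, 0.213]), 'ee_rot': array([-3.138e+00, -7.000e-03, -3.000e-03]), 'force': array([ 0.21 ,  0.011, -0.956]), 'width': np.float64(0.052)}
top 669 [ 0.51  -0.388  0.03 ] [0.154 0.05 ] [[0.446, -0.339], [0.591, -0.39], [0.575, -0.437], [0.43, -0.386]]
top 335 [ 0.333 -0.29   0.03 ] [0.053 0.125] [[0.308, -0.227], [0.361, -0.228], [0.358, -0.353], [0.304, -0.351]]
scene 3136 [ 0.363 -0.246  0.03 ] [0.381 0.136] [[0.171, -0.345], [0.433, -0.069], [0.535, -0.159], [0.3, -0.408]]
scene 1068 [ 0.53  -0.395  0.03 ] [0.054 0.167] [[0.437, -0.394], [0.454, -0.343], [0.612, -0.396], [0.594, -0.44]]
[[254.3599674  191.9405634 ]
 [254.67664103 301.43584777]]
```

Run:
```python
from h import *
import pickle
m=pickle.load(open("w12.pkl","rb")); f=lambda x,y:[(x/2.5+90,y/2.5)]
print("far collar top",onz(m,f(417,120),.08),"near",onz(m,f(420,363),.08),"tab top edges",onz(m,f(418,212),.124),onz(m,f(418,250),.124),"rod end",onz(m,f(415,47),.073),onz(m,f(418,396),.073))
m2=arm.camera_model("wrist"); w=cv2.imread("pics/w13.png")
# row profiles along the bolt axis
for c in (247,255,263): print(c,w[60:235:3,c].mean(1).astype(int).tolist())
print(proj(m2,[(.4953+x,.228,z) for x,z in((.170,.08),(.186,.08),(.085,.08),(.097,.08),(.104,.124),(.0907,.124),(.065,.052))]))
```

```text
far collar top [[0.67278339 0.22883626 0.08      ]] near [[0.58848389 0.22795061 0.08      ]] tab top edges [[0.64113614 0.22906124 0.124     ]] [[0.6301108  0.22908978 0.124     ]] rod end [[0.69691496 0.22938624 0.073     ]] [[0.57438475 0.22866641 0.073     ]]
247 [225, 226, 222, 229, 210, 241, 172, 200, 204, 200, 197, 194, 151, 240, 240, 240, 240, 240, 243, 168, 179, 176, 182, 199, 207, 206, 222, 229, 235, 240, 241, 246, 245, 245, 244, 250, 88, 89, 90, 89, 90, 88, 98, 99, 100, 99, 93, 116, 113, 100, 83, 79, 72, 70, 67, 64, 61, 57, 55]
255 [226, 232, 230, 232, 214, 240, 149, 198, 203, 198, 195, 192, 149, 239, 239, 239, 239, 239, 151, 191, 190, 190, 190, 190, 169, 158, 184, 174, 186, 188, 188, 187, 187, 187, 187, 187, 188, 98, 89, 89, 89, 87, 100, 102, 100, 99, 87, 189, 187, 187, 188, 187, 187, 186, 186, 185, 185, 189, 57]
263 [229, 230, 226, 222, 219, 240, 118, 198, 201, 194, 193, 191, 165, 238, 238, 238, 238, 221, 134, 134, 134, 133, 133, 132, 133, 132, 133, 133, 132, 132, 132, 131, 131, 130, 130, 130, 86, 87, 87, 86, 86, 85, 98, 100, 98, 100, 94, 129, 128, 130, 124, 127, 127, 94, 127, 218, 84, 49, 55]
[[254.01933436  94.875582  ]
 [253.96643481  76.29992115]
 [254.27220987 183.87385204]
 [254.23914571 172.21817379]
 [254.31829401 176.88881409]
 [254.3599674  191.9405634 ]
 [254.26937425 194.09054587]]
```

The bolt has moved about 50 mm to its stop, by both the tab and the rod end. The brush lies at (0.51, −0.39) over the board, and the arm is clear of everything. I'll hand the job in.

```bash
python3 -c "
from station import arm
print(arm.job_done())"
```

```text
the job is handed in; nothing more can be done
None
```

I handed the job in at about 30 s; no verdict came back. By my measurements the brush lies on the board, the carriage is at its home stop, the clamp is at its tight stop, and the bolt moved about 50 mm in to a hard stop.

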